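# Slide the cup rack under the dryer hood and zero the delay dial

### The arm

A 6-joint arm with a two-finger parallel gripper is mounted at the origin on the work surface. World frame = base frame: x ahead of the robot, y to its left, z up, the work surface at z = 0. Lengths are in m, angles in rad, forces in N, time in s.
With the tool pointing down it reaches from about 0.3 to 0.75 m from the base axis. Payload 8.5 kg.
Tool frame: the origin (TCP) lies at the very end of the fingers, on their centre line; the grasp point (between the pads) lies 19 mm behind it (arm.grasp_offset is the distance from the TCP to the grasp point, in m); z points along the fingers, y is the line along which they close (so a half turn about z gives the same grasp; the last joint's range is limited). The gripper opens to 85 mm and grips with 20 to 120 N. Pads are 22 mm wide; open, the fingers measure 114 mm over their backs; the gripper's body (76 mm by 85 mm) begins 54 mm behind the grasp point. The pads swing forward as they close: fully open they stand 13 mm farther back than shut.
Start: joints at [0.907, 0.381, 1.297, -0, 1.464, -0.215], TCP at [0.239, 0.496, 0.206] pointing down, gripper open.
Joint ranges: [-3.11, 3.11], [-0.89, 2.33], [0.22, 2.48], [-1.42, 4.56], [0.17, 2.85], [-2.88, 2.88]. Speed limits (rad/s): [2.39, 2.39, 3.14, 3.14, 3.14, 3.14].

### API

Orientations are given as a unit quaternion [w, x, y, z].
In Python, from rig import arm gives the robot as it stands. The module is installed in compiled form; this text tells all that it offers.
- The arm moves only by the tool servo_tool, never from a script. Its argument "series" is a list of rows, each an object of numbers: "claw": the finger opening in mm, from 0 to 85.4; "tx", "ty", "tz": the shift along the tool's x, y, z in mm; "yaw": the turn about the tool's z in rad. A call has 1 to 5 rows; each row shifts and turns the commanded pose from where the row before left it, along the tool's axes as they then stand; what a row does not reach is not made up. A row lasts 1/8 s, in which the tool goes at most 62.5 mm and 10.7 degrees, less where a joint would pass 70% of its speed; a pose out of reach is approached as far as the arm can. A call is refused whole if a number of a shift passes 62.5 or a number of a turn 0.188, either way. A call with a gripper value outside its range is refused whole. The fingers move at their own pace and stop on an object; "grip_force" is the grip in N (left out, the last holds). Time passes only in rows, so rows that do not move let the fingers close. It gives the time, the measured TCP pose, the force, the opening and the grip force at its end, in the units of the state.
- arm.read_state(): the state, without advancing time (a new reading comes with each control period).
- arm.read_camera(name): name is "scene" or "top" or "wrist"; returns the picture (400x640x3 uint8, red, green, blue); there is no depth.
- arm.get_calibration(name): a dict with "camera_matrix" (3x3 intrinsics, pixels), "distortion" ([k1, k2, p1, p2, k3] as OpenCV has them; the pictures are not rectified), "extrinsics" (4x4, takes a point from camera to world coordinates); the wrist camera has in their place "hand_eye" (4x4, takes a point from camera to tool coordinates, whose origin is the TCP and whose axes are the flange's). Camera axes: x right, y down, z forward; pixel columns grow to the right and rows downward; lengths in m; the calibration is good to about 2 mm. A picture is of the moment at which its call begins: read the wrist's pose just before it. get_calibration takes no time and is no camera call.
- arm.finish_job(): hands the job in; it is judged then, once.
The state is a dict: "time_s": time; "joint_positions": joint angles; "dq": joint speeds; "joint_torque": joint torques, N m; "eef_pos": TCP position; "ee_rot": TCP orientation; "wrist_force": force on the tool from outside, world axes, zero at the start; "wrist_torque": the same for the moment, N m; "width": finger opening in m; "gripper_force": force on a finger pad.
Only numpy, scipy, OpenCV 4.12 (cv2) and the standard library are available. Lean on these libraries where they do the work, as an engineer would, in place of code of your own. Each camera call takes 0.05 s, during which the arm holds its last target. There are 200 camera calls.

### The job

Slide the bamboo rack with its four cups through the mouth of the cup dryer, under the glass roof, until it is fully home against the back, with every cup still standing upright in the rack. Then turn the dial on top of the dryer until its pointer is on the bold zero mark, so that drying starts at once. Leave everything else on the island where it stands.

Things in the scene. Friction and masses are not known exactly. Their poses are not given: they have to be found in the camera images.
- rack: Loose bamboo cup rack: square tray 120 x 120 mm, walls 24 mm high, 5 mm thick, floor 5 mm, four pockets with a cup each. A tail 50 mm wide, 8 mm thick runs from the tray's -y side to y = -131 mm and carries an upright grip. Origin: centre of the tray's underside; z up; +y is the leading end, away from the grip. About 0.6 kg with cups; slides on the counter.
- rack_grip (a point): Point on the rack's upright bamboo grip, 105 mm behind the rack's origin (rack y = -105 mm) and 65 mm above the counter. The grip is a plate 16 mm thick (along rack x), 44 mm long (along rack y), its top 85 mm above the counter. Axes as the rack.
- dryer: Fixed steel cup dryer. Bay 134 mm wide (x -67 to 67 mm), 68 mm high under a 6 mm glass roof, walls 10 mm thick, 80 mm high; from the open mouth (y = -64 mm) to the back stop (y = +64 mm), the face of a housing 154 mm wide, 115 mm high that goes on to y = +184 mm. Origin: middle of the bay on the counter; z up; +y points in. Rack home: its origin is 4 mm past this one along +y.
- mouth (a point): Middle of the dryer's mouth at counter height, 64 mm from the dryer's origin along its -y. Axes as the dryer.
- dial (a joint): Angle (rad) of the metal delay dial on the dryer's housing. 0 when its pointer is at the bold black zero mark, which lies on the dryer's -x side of the dial; grows as the dial turns clockwise seen from above. It stays where it is left and is not stopped at zero.
- dial_grip (a point): On the dial's axis, 144 mm above the counter, at dryer x = 0, y = +124 mm. The dial is a bar grip 14 mm thick, 50 mm long, from 124 to 154 mm above the counter (housing top 115 mm), on a round hub 40 mm across. Turns with the dial; x along the bar (29 mm to +x, 21 mm to -x); the pointer (black nib at the foot, black line on top) is the -x end.
- cup1: Loose white porcelain cup, 49 mm across the rim, 45 mm high, in the rack -x, -y pocket; its rim is 50 mm above the counter. Origin: centre of its underside, z up.
- cup2: Loose white porcelain cup, 49 mm across the rim, 45 mm high, in the rack -x, +y pocket; its rim is 50 mm above the counter. Origin: centre of its underside, z up.
- cup3: Loose white porcelain cup, 49 mm across the rim, 45 mm high, in the rack +x, -y pocket; its rim is 50 mm above the counter. Origin: centre of its underside, z up.
- cup4: Loose white porcelain cup, 49 mm across the rim, 45 mm high, in the rack +x, +y pocket; its rim is 50 mm above the counter. Origin: centre of its underside, z up.
- kettle: Tall glass kettle, 144 mm across, 220 mm high, black handle; loose bystander to be left alone. Origin: centre of its underside.
- pitcher: Stainless steel pitcher, 84 mm across, 110 mm high, with a handle; loose bystander to be left alone. Origin: centre of its underside.
- gaiwan: Celadon gaiwan (saucer, bowl and lid in one), 110 mm across, 93 mm high; loose bystander to be left alone. Origin: centre of its underside.
- caddy: Dark steel tea caddy, 76 mm across, 110 mm high; loose bystander to be left alone. Origin: centre of its underside.
- teapot: Small clay teapot, 96 mm across the body, 81 mm high; loose bystander to be left alone. Origin: centre of its underside.
- toolpot: Bamboo pot of tea tools, 68 mm across, 180 mm high with the tools; loose bystander to be left alone. Origin: centre of its underside.
Mind the look-alikes: they are no part of the job. What is shaped like the rack but blue or purple is not meant.

How it is judged:
By the outcome, as a careful person would: the job done as asked, in the order asked, and still so for the second after the job is handed in, with the robot touching nothing.
It also fails if it takes over 50 s, if anything falls off the work surface, if the arm or the gripper's body presses on something with over 40 N, if the wrist force passes 120 N, or if a joint passes its speed limit or range.

## Working session

There is one attempt and no reset: what is moved stays moved. The work goes in short steps, Python scripts to look and compute and a tool call to move; the robot and the scene stay as the last step left them, time stands still between calls to the robot, and variables do not carry over. Pictures are saved under pics/ and viewed, at most 10 in all, crops included, and the job is handed in when it is done.

Besides the shell and the picture viewer there is one more tool, called as name([rows], argument=value, ...), one row to a line, values as JSON. servo_tool: Moves the arm, as the interface text tells. Its arguments: {"type":"object","properties":{"series":{"type":"array","items":{"type":"object","properties":{"claw":{"type":"number"},"tx":{"type":"number"},"ty":{"type":"number"},"tz":{"type":"number"},"yaw":{"type":"number"}}}},"grip_force":{"type":"number"}},"required":["series"]}

```bash
mkdir -p pics; python3 - <<'E'
from rig import arm
import cv2,numpy as np
s=arm.read_state(); print(s)
for n in("scene","top"):
    im=arm.read_camera(n); cv2.imwrite(f"pics/{n}0.png",im[:,:,::-1])
    c=arm.get_calibration(n); print(n,c)
print(arm.get_calibration("wrist"), arm.grasp_offset)
E
```

```text
{'time_s': 0.0, 'joint_positions': array([ 9.06733547e-01,  3.81225672e-01,  1.29825721e+00, -5.12825234e-06,
        1.46358172e+00, -2.15268540e-01]), 'dq': array([-0.00070147, -0.00152338, -0.00123319, -0.00048544,  0.00052976,
       -0.0002783 ]), 'joint_torque': array([-1.39910968e-03, -4.48460484e+01, -2.31284684e+01, -2.08535571e-04,
        4.67544218e-03,  4.65339298e-06]), 'eef_pos': array([0.23841886, 0.49528085, 0.20539706]), 'ee_rot': array([-3.10949014e-04,  2.22518308e-01,  9.74928234e-01, -6.67059349e-04]), 'wrist_force': array([0.16037832, 0.98195012, 0.19645351]), 'wrist_torque': array([-0.0031574 , -0.02555041, -0.00265222]), 'gripper_force': 0.0, 'width': 0.08541204779969223}
scene {'camera_matrix': array([[452.65493785,   0.        , 316.90609705],
       [  0.        , 452.65493785, 193.75391671],
       [  0.        ,   0.        ,   1.        ]]), 'distortion': array([-0.0714892,  0.       ,  0.       ,  0.       ,  0.       ]), 'extrinsics': array([[-0.39261378,  0.6809909 , -0.61814708,  1.38871801],
       [ 0.91967662,  0.28556818, -0.2695287 ,  0.3997969
[... 574 characters left out ...]
,  1.63910155],
       [ 0.        ,  0.        ,  0.        ,  1.        ]])}
{'camera_matrix': array([[322.94759426,   0.        , 314.00582047],
       [  0.        , 322.94759426, 193.59510548],
       [  0.        ,   0.        ,   1.        ]]), 'distortion': array([-0.02333514,  0.        ,  0.        ,  0.        ,  0.        ]), 'hand_eye': array([[-8.95714122e-05, -9.53343571e-01, -3.01887441e-01,
         7.76932990e-02],
       [ 9.99999969e-01, -1.57829751e-05, -2.46862908e-04,
         2.49376338e-04],
       [ 2.30580485e-04, -3.01887453e-01,  9.53343544e-01,
        -1.66949717e-01],
       [ 0.00000000e+00,  0.00000000e+00,  0.00000000e+00,
         1.00000000e+00]])} 0.0187
```

View pics/top0.png

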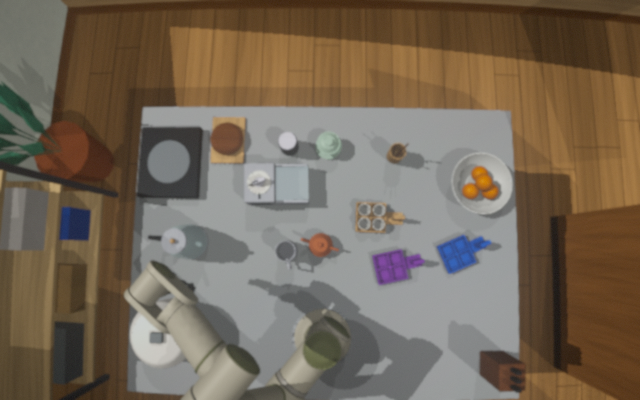

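View pics/scene0.png

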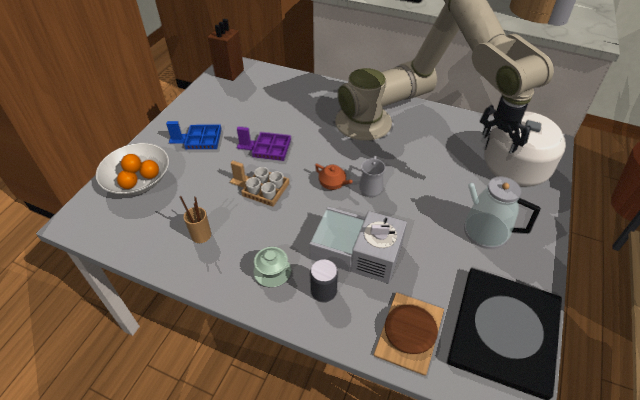

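The top view shows three rack-shaped things: bamboo with cups at (371,217), purple at (392,267) and blue at (460,253). Only the bamboo one has white cups and fits the description. The dryer has its glass bay at (292,183) and its housing with dial at (260,182). I'll enlarge that area to confirm.

```bash
cat > h.py <<'E'
from rig import arm
import cv2,numpy as np
from scipy.spatial.transform import Rotation as R
def T_of(s):
    T=np.eye(4); q=s["ee_rot"]; T[:3,:3]=R.from_quat([q[1],q[2],q[3],q[0]]).as_matrix(); T[:3,3]=s["eef_pos"]; return T
def cam(n,s=None):
    c=arm.get_calibration(n); E=c["extrinsics"] if n!="wrist" else T_of(s)@c["hand_eye"]
    return c["camera_matrix"],c["distortion"],E
def cast(px,z,C):
    K,d,E=C; u=cv2.undistortPoints(np.array(px,float).reshape(-1,1,2),K,d).reshape(-1,2)
    r=np.c_[u,np.ones(len(u))]@E[:3,:3].T; o=E[:3,3]
    return (o+r*((z-o[2])/r[:,2])[:,None])
def proj(P,C):
    K,d,E=C; W=np.linalg.inv(E); return cv2.projectPoints(np.array(P,float).reshape(-1,3),cv2.Rodrigues(W[:3,:3])[0],W[:3,3],K,d)[0].reshape(-1,2)
E
python3 - <<'E'
from h import *
im=cv2.imread("pics/top0.png"); c=im[150:250,235:420]
cv2.imwrite("pics/crop0.png",cv2.resize(c,None,fx=4.3,fy=4.3,interpolation=cv2.INTER_CUBIC))
C=cam("top")
print(cast([[371,217],[397,217]],0.03,C),cast([[292,183],[260,182]],0.08,C))
E
```

```text
[[ 0.47977142 -0.18622806  0.03      ]
 [ 0.48096224 -0.29078186  0.03      ]] [[0.60607046 0.12932457 0.08      ]
 [0.60866381 0.25603998 0.08      ]]
```

View pics/crop0.png

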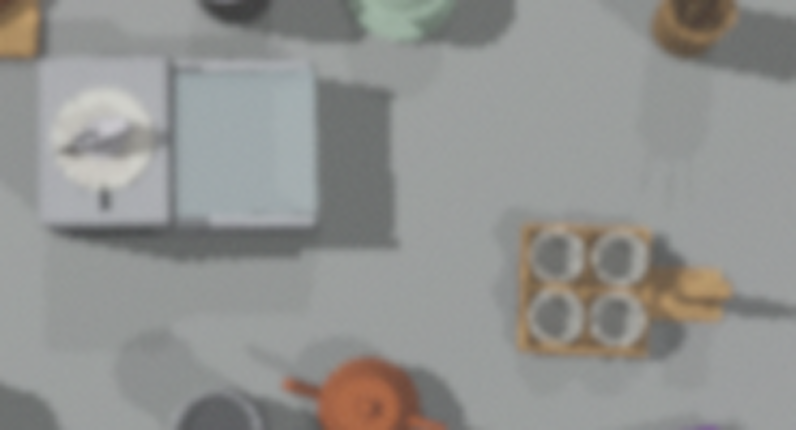

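The crop confirms the bamboo rack with four white cups, its grip at crop (705,290). The dryer's bold zero mark is at crop (103,198), which is its -x side and also world -x. So dryer +y lies near world +y. I'll rise clear of the kettle, then look at both from close by with the wrist camera.

servo_tool([
  {"tz": -55,"yaw": 0.187},
  {"tz": -50,"yaw": 0.187},
  {"tx": -50,"ty": -30,"yaw": 0.187},
  {"tx": -50,"ty": -30,"yaw": 0.187},
  {"tx": -55,"ty": -20,"yaw": 0.187},
])

```text
invalid input at $.series[0]: expected keys claw, tx, ty, tz, yaw
```

servo_tool([
  {"claw": 85,"tx": 0,"ty": 0,"tz": -55,"yaw": 0.187},
  {"claw": 85,"tx": 0,"ty": 0,"tz": -50,"yaw": 0.187},
  {"claw": 85,"tx": -50,"ty": -30,"tz": 0,"yaw": 0.187},
  {"claw": 85,"tx": -50,"ty": -30,"tz": 0,"yaw": 0.187},
  {"claw": 85,"tx": -55,"ty": -20,"tz": 0,"yaw": 0.187},
])

```text
time_s: 0.72
eef_pos: [0.253, 0.3199, 0.3107]
ee_rot: [0.0, 0.64, 0.768, -0.0]
wrist_force: [1.2, -0.3, 0.8]
width: 0.0847
gripper_force: 0.0
```

servo_tool([
  {"claw": 85,"tx": 0,"ty": 20,"tz": 0,"yaw": 0.18},
  {"claw": 85,"tx": -15,"ty": 60,"tz": 0,"yaw": 0},
  {"claw": 85,"tx": -15,"ty": 60,"tz": 0,"yaw": 0},
  {"claw": 85,"tx": -15,"ty": 60,"tz": 0,"yaw": 0},
  {"claw": 85,"tx": 0,"ty": 30,"tz": 0,"yaw": 0},
])

```text
time_s: 1.35
eef_pos: [0.4858, 0.2804, 0.3098]
ee_rot: [-0.0, 0.706, 0.709, -0.001]
wrist_force: [0.0, 0.6, 0.7]
width: 0.085
gripper_force: 0.0
```

```bash
python3 - <<'E'
from h import *
import pickle
s=arm.read_state(); im=arm.read_camera("wrist")[:,:,::-1]; cv2.imwrite("pics/w1.png",im); pickle.dump(s,open("w1.pkl","wb")); print(s["eef_pos"],s["ee_rot"],s["dq"].round(3))
E
```

```text
[0.48580457 0.28039731 0.30980334] [-3.15159248e-04  7.05582996e-01  7.08626669e-01 -8.82930087e-04] [-0.106  0.376 -0.573  0.008  0.192 -0.122]
```

View pics/w1.png

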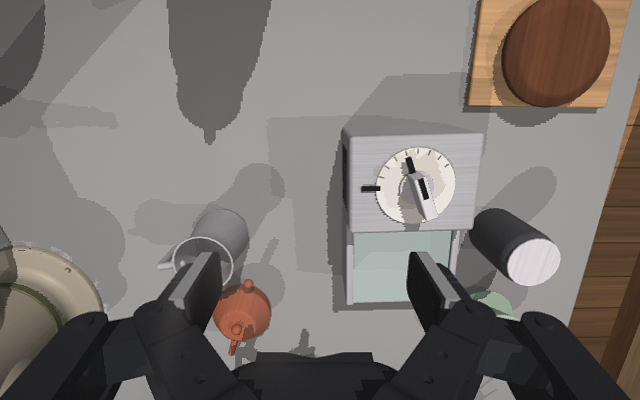

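The wrist view shows the dryer from above. The housing's top corners are near (345,130) and (482,133), the zero mark is at (370,188), and the pointer nib is near (409,162) with the bar's tail at (430,215). So the dial stands roughly 65-70° clockwise past zero. I'll centre over the dryer and take a still picture.

servo_tool([
  {"claw": 85,"tx": -15,"ty": 50,"tz": 0,"yaw": 0},
  {"claw": 85,"tx": -15,"ty": 45,"tz": 0,"yaw": 0},
  {"claw": 85,"tx": 0,"ty": 0,"tz": 0,"yaw": 0},
  {"claw": 85,"tx": 0,"ty": 0,"tz": 0,"yaw": 0},
])

```text
time_s: 1.9
eef_pos: [0.5779, 0.2528, 0.3108]
ee_rot: [-0.0, 0.705, 0.71, -0.0]
wrist_force: [-0.1, 0.3, -0.2]
width: 0.0851
gripper_force: 0.0
```

```bash
python3 - <<'E'
from h import *
import pickle
s=arm.read_state(); im=arm.read_camera("wrist")[:,:,::-1]; cv2.imwrite("pics/w2.png",im); pickle.dump(s,open("w2.pkl","wb")); print(s["eef_pos"],s["ee_rot"],abs(s["dq"]).max().round(3))
cv2.imwrite("pics/w2c.png",cv2.resize(im[60:330,200:480],None,fx=2.2,fy=2.2,interpolation=cv2.INTER_CUBIC))
E
```

```text
[0.57789312 0.25280292 0.31080895] [-2.96588205e-04  7.04533248e-01  7.09670854e-01 -3.06952226e-04] 0.024
```

View pics/w2c.png

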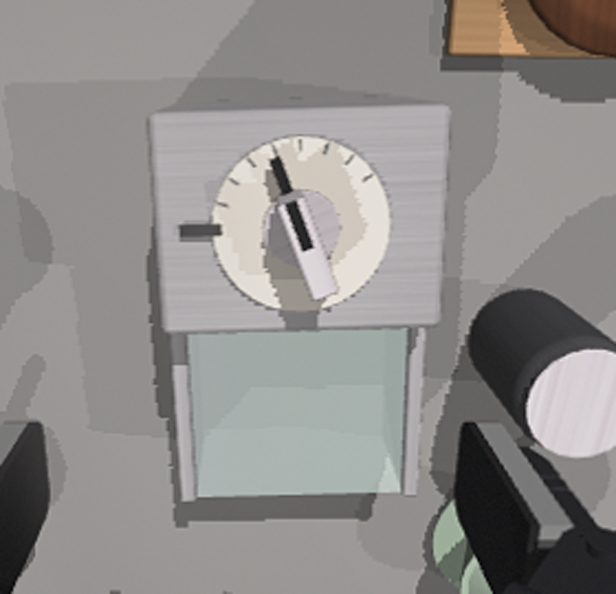

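The crop shows the housing top corners at about (150,115), (450,105), (440,322) and (165,330). The mouth ends of the walls are at (182-196,500) and (403-417,494), the dial plate's centre is near (301,223), and the nib points up at (277,158). Next I'll compute the dryer pose.

```bash
python3 - <<'E'
from h import *
import pickle
s=pickle.load(open("w2.pkl","rb")); C=cam("wrist",s)
f=lambda p,z:cast(np.array(p)/2.2+[200,60],z,C)[:,:2]
c=f([[150,115],[450,105],[440,322],[165,330]],.115)
print("housing",c.round(4),"widths",np.linalg.norm(c[0]-c[1]),np.linalg.norm(c[2]-c[3]),np.linalg.norm(c[1]-c[2]))
for a,b in((0,1),(3,2)): d=c[b]-c[a]; print("yaw deg",np.degrees(np.arctan2(d[1],d[0])))
w=f([[178,500],[196,500],[403,494],[417,494],[172,366]],.08); print("walls",w.round(4))
print("dial",f([[301,223]],.115), "zero",f([[180,231],[222,231]],.115),"nib",f([[273,157],[290,192]],.124),"line",f([[290,202],[308,250]],.154))
im=cv2.imread("pics/w2.png"); g=cv2.cvtColor(im,cv2.COLOR_BGR2HSV)
m=((g[:,:,2]>205)&(g[:,:,1]<40)).astype(np.uint8)
n,l,st,ce=cv2.connectedComponentsWithStats(m); 
for i in range(1,n):
    if st[i,4]>60: print(st[i],ce[i])
E
```

```text
housing [[0.527  0.3085]
 [0.6757 0.3145]
 [0.6806 0.2003]
 [0.5312 0.1946]] widths 0.14888734445706925 0.1495628559966328 0.11426393305775424
yaw deg 2.315558817624065
yaw deg 2.1761519479034996
walls [[0.5316 0.0641]
 [0.5433 0.0642]
 [0.6772 0.0695]
 [0.6863 0.0695]
 [0.5303 0.1583]]
dial [[0.60351886 0.25438589]] zero [[0.54058647 0.24969757]
 [0.56247617 0.24984831]] nib [[0.58813673 0.28924109]
 [0.59691716 0.27198783]] line [[0.59532942 0.27232098]
 [0.60430527 0.24969847]]
[ 324  122   53   78 2106] [353.62155745 157.51566952]
[ 297  126   31   74 1206] [311.30016584 163.01824212]
[ 440  219   53   48 1988] [465.84909457 242.76710262]
```

The measured sizes agree: bay inner width 134 mm, outer 155 mm, yaw about 2.25°. The mouth is at (0.6096,0.0668), the dryer origin at (0.607,0.131) and the dial at (0.603,0.254). The pointer is at 112° world and zero at 182°. Now to the rack.

servo_tool([
  {"claw": 85,"tx": -60,"ty": -10,"tz": 0,"yaw": 0},
  {"claw": 85,"tx": -60,"ty": -20,"tz": 0,"yaw": 0},
  {"claw": 85,"tx": -60,"ty": -20,"tz": 0,"yaw": 0},
  {"claw": 85,"tx": -60,"ty": -20,"tz": 0,"yaw": 0},
  {"claw": 85,"tx": -60,"ty": -20,"tz": 0,"yaw": 0},
])

```text
time_s: 2.58
eef_pos: [0.4898, -0.0459, 0.3118]
ee_rot: [0.001, 0.704, 0.71, 0.0]
wrist_force: [0.3, -1.0, -0.3]
width: 0.085
gripper_force: 0.0
```

servo_tool([
  {"claw": 85,"tx": -50,"ty": 0,"tz": 0,"yaw": 0},
  {"claw": 85,"tx": -20,"ty": 0,"tz": 0,"yaw": 0},
  {"claw": 85,"tx": 0,"ty": 0,"tz": 0,"yaw": 0},
  {"claw": 85,"tx": 0,"ty": 0,"tz": 0,"yaw": 0},
])

```text
time_s: 3.08
eef_pos: [0.492, -0.1137, 0.3112]
ee_rot: [0.0, 0.704, 0.71, 0.0]
wrist_force: [0.6, -0.2, 0.4]
width: 0.0851
gripper_force: 0.0
```

```bash
python3 - <<'E'
from h import *
import pickle
s=arm.read_state(); im=arm.read_camera("wrist")[:,:,::-1]; cv2.imwrite("pics/w3.png",im); pickle.dump(s,open("w3.pkl","wb")); print(s["eef_pos"],s["ee_rot"],abs(s["dq"]).max().round(3))
C=cam("wrist",s); P=proj([[.48,-.186,.03]],C)[0]; print(P)
x,y=(P-[130,110]).astype(int).clip(0); print(x,y)
cv2.imwrite("pics/w3c.png",cv2.resize(im[y:y+270,x:x+280],None,fx=2.2,fy=2.2,interpolation=cv2.INTER_CUBIC))
E
```

```text
[ 0.49198817 -0.11371315  0.31123836] [1.29396166e-05 7.04020449e-01 7.10179669e-01 2.09800703e-04] 0.004
[305.45273025 198.83097511]
175 88
```

View pics/w3c.png

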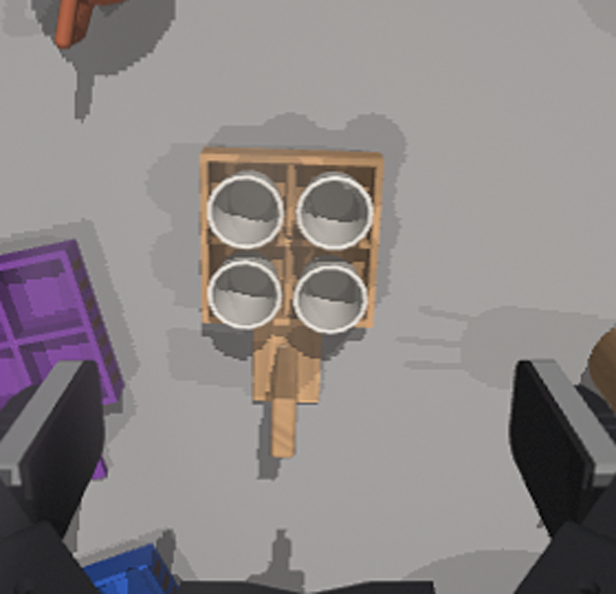

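The crop shows the tray's wall-top corners at (203,150), (383,153), (372,326) and (203,324), with all four cups standing. The grip's top face spans about x 272-297, y 400-457, and the purple look-alike is well to the left at (60,330).

```bash
python3 - <<'E'
from h import *
import pickle
s=pickle.load(open("w3.pkl","rb")); C=cam("wrist",s)
f=lambda p,z:cast(np.array(p)/2.2+[175,88],z,C)[:,:2]
c=f([[203,150],[383,153],[374,327],[202,324]],.024)
print("tray",c.round(4),[np.linalg.norm(c[i]-c[i-1]).round(4) for i in range(4)],"centre",c.mean(0))
d=(c[1]-c[0]+c[2]-c[3]); print("yaw x",np.degrees(np.arctan2(d[1],d[0])))
d=(c[0]-c[3]+c[1]-c[2]); print("yaw y",np.degrees(np.arctan2(-d[0],d[1])))
g=f([[275,400],[298,400],[296,457],[271,457]],.085); print("grip",g.round(4),g.mean(0))
cu=f([[245,212],[335,212],[244,295],[330,299]],.05); print("cups",cu.round(4),cu.mean(0))
E
```

```text
tray [[ 0.4255 -0.1244]
 [ 0.542  -0.1254]
 [ 0.5408 -0.2489]
 [ 0.4204 -0.2476]] [np.float64(0.1233), np.float64(0.1166), np.float64(0.1235), np.float64(0.1204)] centre [ 0.48218347 -0.18660831]
yaw x -0.5575435569039865
yaw y -1.4418311308043699
grip [[ 0.4738 -0.2711]
 [ 0.4883 -0.271 ]
 [ 0.4872 -0.3129]
 [ 0.471  -0.313 ]] [ 0.48008608 -0.29198934]
cups [[ 0.4542 -0.1585]
 [ 0.5105 -0.1581]
 [ 0.4525 -0.2146]
 [ 0.5085 -0.217 ]] [ 0.48143576 -0.18704688]
```

The rack origin is at (0.482,-0.187) with yaw about -1°, and the grip is at (0.480,-0.292). The 105 mm between them matches the description. I'll move over the grip and partly down, then check the pose.

servo_tool([
  {"claw": 55,"tx": -59,"ty": -4,"tz": 20,"yaw": 0.026},
  {"claw": 55,"tx": -59,"ty": -4,"tz": 20,"yaw": 0},
  {"claw": 55,"tx": -59,"ty": -4,"tz": 20,"yaw": 0},
  {"claw": 55,"tx": 0,"ty": 0,"tz": 60,"yaw": 0},
  {"claw": 55,"tx": 0,"ty": 0,"tz": 20,"yaw": 0},
])

```text
time_s: 3.75
eef_pos: [0.4774, -0.2905, 0.1677]
ee_rot: [-0.003, 0.714, 0.701, 0.0]
wrist_force: [-0.3, 0.3, 0.1]
width: 0.055
gripper_force: 0.0
```

servo_tool([
  {"claw": 55,"tx": 0,"ty": 0,"tz": 0,"yaw": 0},
  {"claw": 55,"tx": 0,"ty": 0,"tz": 0,"yaw": 0},
])

```text
time_s: 4.0
eef_pos: [0.479, -0.2918, 0.1725]
ee_rot: [0.001, 0.713, 0.701, 0.0]
wrist_force: [-0.1, -0.0, 0.5]
width: 0.0549
gripper_force: 0.0
```

servo_tool([
  {"claw": 55,"tx": 0,"ty": 1,"tz": 50,"yaw": 0},
  {"claw": 55,"tx": 0,"ty": 0,"tz": 50,"yaw": 0},
  {"claw": 55,"tx": 0,"ty": 0,"tz": 25,"yaw": 0},
  {"claw": 55,"tx": 0,"ty": 0,"tz": 0,"yaw": 0},
  {"claw": 20,"tx": 0,"ty": 0,"tz": 0,"yaw": 0},
], grip_force=30)

```text
time_s: 4.62
eef_pos: [0.4802, -0.2928, 0.048]
ee_rot: [0.002, 0.714, 0.7, 0.0]
wrist_force: [-0.0, -0.9, 0.1]
width: 0.038
gripper_force: 0.0
```

servo_tool([
  {"claw": 8,"tx": 0,"ty": 0,"tz": 0,"yaw": 0},
  {"claw": 8,"tx": 0,"ty": 0,"tz": 0,"yaw": 0},
  {"claw": 8,"tx": 0,"ty": 0,"tz": 0,"yaw": 0},
  {"claw": 8,"tx": 0,"ty": 0,"tz": 0,"yaw": 0},
], grip_force=40)

```text
time_s: 5.12
eef_pos: [0.4798, -0.2927, 0.0477]
ee_rot: [0.002, 0.714, 0.7, 0.0]
wrist_force: [-0.0, 1.0, 6.3]
width: 0.0147
gripper_force: 39.9
```

The grip is held at 14.7 mm opening. Before moving I'll check that the gaiwan and teapot leave room along the path.

```bash
python3 - <<'E'
from h import *
for n,f in(("top","pics/top0.png"),("scene","pics/scene0.png")):
    g=cv2.cvtColor(cv2.imread(f),cv2.COLOR_BGR2HSV); C=cam(n)
    for nm,lo,hi,z in(("gaiwan",(40,35,60),(90,255,255),.03),("teapot",(0,150,80),(12,255,255),.03)):
        k,l,st,ce=cv2.connectedComponentsWithStats(cv2.inRange(g,lo,hi))
        for i in range(1,k):
            if st[i,4]>150 and ce[i][0]>250 and ce[i][0]<350: x,y,w,h,a=st[i]; print(n,nm,st[i],cast([ce[i],[x,y+h/2],[x+w,y+h/2],[x+w/2,y],[x+w/2,y+h]],z,C)[:,:2].round(3).tolist())
E
```

```text
scene teapot [316 164  36  25 520] [[0.364, 0.011], [0.386, -0.04], [0.338, 0.074], [0.304, -0.006], [0.417, 0.039]]
```

```bash
python3 - <<'E'
from h import *
for n,f in(("top","pics/top0.png"),("scene","pics/scene0.png")):
    im=cv2.imread(f); C=cam(n); b=im.astype(int)
    m=((b[:,:,1]-b[:,:,2]>10)&(b[:,:,1]-b[:,:,0]>4)).astype(np.uint8)
    k,l,st,ce=cv2.connectedComponentsWithStats(m)
    for i in range(1,k):
        if st[i,4]>80 and 230<ce[i][0]<360: x,y,w,h,a=st[i]; print(n,st[i],ce[i],cast([ce[i],[x,y+h/2],[x+w,y+h/2],[x+w/2,y],[x+w/2,y+h]],.03,C)[:,:2].round(3).tolist())
E
```

```text
top [316 131  26  29 562] [328.14234875 145.1405694 ] [[0.773, -0.011], [0.771, 0.039], [0.772, -0.068], [0.833, -0.014], [0.711, -0.015]]
scene [335 214  14  38 154] [341.33116883 234.49350649] [[0.586, 0.13], [0.588, 0.11], [0.571, 0.15], [0.508, 0.103], [0.646, 0.155]]
scene [ 254  247   37   40 1123] [271.13178985 266.21371327] [[0.773, -0.016], [0.795, -0.061], [0.753, 0.038], [0.71, -0.044], [0.833, 0.019]]
```

The gaiwan is at (0.773,-0.013), so its edge is at x≈0.715. The teapot is near (0.38,0.0), and both are clear of the path. Sliding the rack to line it up in front of the mouth.

servo_tool([
  {"claw": 8,"tx": 8,"ty": 8,"tz": 0,"yaw": 0},
  {"claw": 8,"tx": 18,"ty": 18,"tz": 0,"yaw": -0.015},
  {"claw": 8,"tx": 25,"ty": 25,"tz": 0,"yaw": -0.015},
  {"claw": 8,"tx": 25,"ty": 25,"tz": 0,"yaw": -0.015},
  {"claw": 8,"tx": 25,"ty": 25,"tz": 0,"yaw": -0.014},
])

```text
time_s: 5.75
eef_pos: [0.5809, -0.1913, 0.0477]
ee_rot: [0.002, 0.693, 0.721, -0.001]
wrist_force: [-4.1, -4.4, 5.4]
width: 0.0149
gripper_force: 39.8
```

servo_tool([
  {"claw": 8,"tx": 25,"ty": 20,"tz": 0,"yaw": 0},
  {"claw": 8,"tx": 20,"ty": 12,"tz": 0,"yaw": 0},
  {"claw": 8,"tx": 14,"ty": 4,"tz": 0,"yaw": 0},
  {"claw": 8,"tx": 6,"ty": 0,"tz": 0,"yaw": 0},
  {"claw": 8,"tx": 0,"ty": 0,"tz": 0,"yaw": 0},
])

```text
time_s: 6.38
eef_pos: [0.6144, -0.1244, 0.0477]
ee_rot: [0.002, 0.693, 0.721, 0.001]
wrist_force: [2.2, 1.4, 6.7]
width: 0.0147
gripper_force: 39.8
```

```bash
python3 - <<'E'
from h import *
import pickle
s=arm.read_state(); im=arm.read_camera("wrist")[:,:,::-1]; cv2.imwrite("pics/w4.png",im); pickle.dump(s,open("w4.pkl","wb")); print(s["eef_pos"],s["ee_rot"],s["wrist_force"],abs(s["dq"]).max().round(3))
E
```

```text
[ 0.61435163 -0.12438782  0.0477308 ] [0.0017044  0.69274176 0.72118307 0.00096453] [2.18840905 1.40204659 6.70194574] 0.01
```

View pics/w4.png

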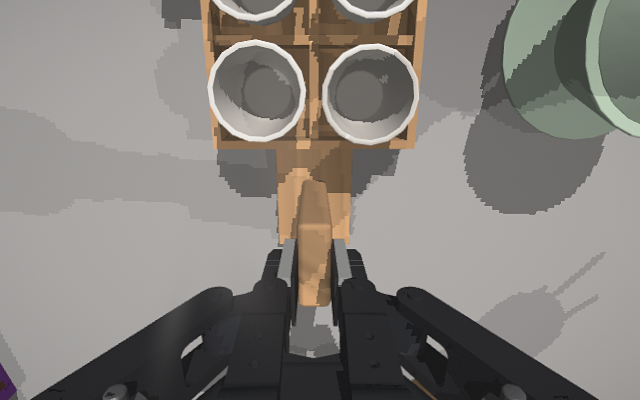

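The view shows the rack held straight. The tray's rear wall corners are at about (216,149) and (413,149), the near cups are upright, and the gaiwan is clear to the right. I'll check rack yaw and offset against the tool here, and take a top view for the tray and dryer together.

```bash
python3 - <<'E'
from h import *
import pickle
s=pickle.load(open("w4.pkl","rb")); C=cam("wrist",s)
c=cast([[214,149],[414,149]],.024,C)[:,:2]; d=c[1]-c[0]; print("rear edge",c,np.linalg.norm(d),np.degrees(np.arctan2(d[1],d[0])))
cu=cast([[257,90],[371,93]],.05,C)[:,:2]; d=cu[1]-cu[0]; print("cups",cu,np.linalg.norm(d),np.degrees(np.arctan2(d[1],d[0])))
D=np.array([.6071,.1308]); a=np.radians(2.25); u=np.array([-np.sin(a),np.cos(a)]); v=np.array([u[1],-u[0]])
for nm,p in(("edge mid",c.mean(0)),("cups mid",cu.mean(0)),("tcp",s["eef_pos"][:2])): print(nm,"dryer x,y mm",(1e3*(p-D)@v).round(1),(1e3*(p-D)@u).round(1))
im=arm.read_camera("top")[:,:,::-1]; cv2.imwrite("pics/top1.png",im)
P=proj([[*(D-.1*u),.05]],cam("top"))[0]; print(P); x,y=(P-[60,40]).astype(int)
cv2.imwrite("pics/top1c.png",cv2.resize(im[y:y+80,x:x+130],None,fx=6,fy=6,interpolation=cv2.INTER_CUBIC)); print(x,y)
E
```

```text
rear edge [[ 0.55289556 -0.08175394]
 [ 0.67175184 -0.07707347]] 0.11894839872138666 2.255098231002009
cups [[ 0.58308518 -0.04723329]
 [ 0.63865201 -0.04640294]] 0.055573029196540724 0.856125294643544
edge mid dryer x,y mm -3.0 -210.3
cups mid dryer x,y mm -3.2 -177.6
tcp dryer x,y mm -2.8 -255.3
[317.23624479 183.21685362]
257 143
```

View pics/top1c.png

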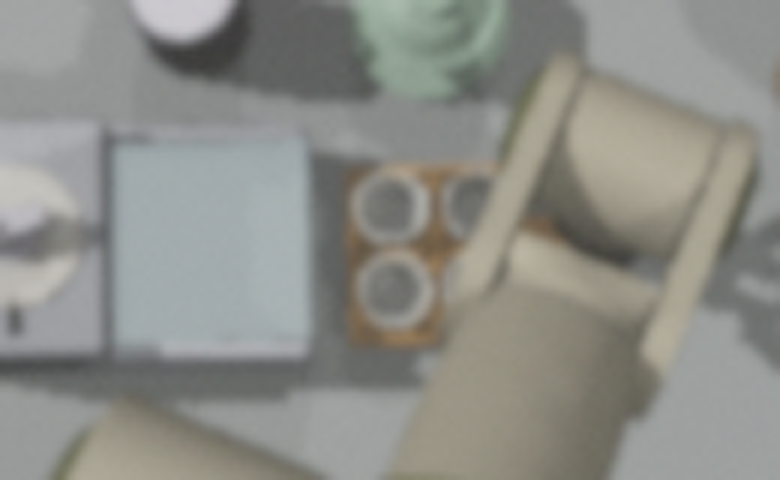

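```bash
python3 - <<'E'
from h import *
C=cam("top"); f=lambda p,z:cast(np.array(p)/6+[257,143],z,C)[:,:2]
m=f([[308,132],[309,358]],.08); t=f([[349,163],[350,346]],.024)
a=np.radians(2.25); u=np.array([-np.sin(a),np.cos(a)]); v=np.array([u[1],-u[0]])
print(m,t,"tray-mouth in dryer axes mm",1e3*(t.mean(0)-m.mean(0))@v,1e3*(t.mean(0)-m.mean(0))@u, np.linalg.norm(m[0]-m[1]),np.linalg.norm(t[0]-t[1]))
E
```

```text
[[0.67879603 0.06636872]
 [0.52913911 0.06297006]] [[0.66892807 0.04089858]
 [0.54357668 0.03820052]] tray-mouth in dryer axes mm 1.2968475965253665 -25.190173972465704 0.14969551133074982 0.12538042292432622
```

The two views put the lateral offset at -2.9 and +1.3 mm against 7 mm of play, and yaw agrees. I'll shift +1.5 mm and slide in.

servo_tool([
  {"claw": 8,"tx": 6,"ty": 1.5,"tz": 0,"yaw": 0},
  {"claw": 8,"tx": 15,"ty": 0,"tz": 0,"yaw": 0},
  {"claw": 8,"tx": 15,"ty": 0,"tz": 0,"yaw": 0},
  {"claw": 8,"tx": 15,"ty": 0,"tz": 0,"yaw": 0},
  {"claw": 8,"tx": 15,"ty": 0,"tz": 0,"yaw": 0},
])

```text
time_s: 7.1
eef_pos: [0.613, -0.0595, 0.0477]
ee_rot: [0.002, 0.693, 0.721, 0.0]
wrist_force: [-0.3, -4.3, 6.1]
width: 0.0147
gripper_force: 39.8
```

servo_tool([
  {"claw": 8,"tx": 15,"ty": 0,"tz": 0,"yaw": 0},
  {"claw": 8,"tx": 15,"ty": 0,"tz": 0,"yaw": 0},
  {"claw": 8,"tx": 15,"ty": 0,"tz": 0,"yaw": 0},
  {"claw": 8,"tx": 15,"ty": 0,"tz": 0,"yaw": 0},
  {"claw": 8,"tx": 8,"ty": 0,"tz": 0,"yaw": 0},
])

```text
time_s: 7.72
eef_pos: [0.6103, 0.0089, 0.0477]
ee_rot: [0.002, 0.693, 0.721, 0.0]
wrist_force: [0.5, -4.7, 5.9]
width: 0.0149
gripper_force: 39.8
```

servo_tool([
  {"claw": 8,"tx": 6,"ty": 0,"tz": 0,"yaw": 0},
  {"claw": 8,"tx": 5,"ty": 0,"tz": 0,"yaw": 0},
  {"claw": 8,"tx": 4,"ty": 0,"tz": 0,"yaw": 0},
  {"claw": 8,"tx": 2,"ty": 0,"tz": 0,"yaw": 0},
  {"claw": 8,"tx": 0,"ty": 0,"tz": 0,"yaw": 0},
])

```text
time_s: 8.35
eef_pos: [0.6097, 0.0255, 0.0477]
ee_rot: [0.002, 0.693, 0.721, 0.001]
wrist_force: [0.8, -4.2, 7.4]
width: 0.0147
gripper_force: 39.9
```

servo_tool([
  {"claw": 8,"tx": 2,"ty": 0,"tz": 0,"yaw": 0},
  {"claw": 8,"tx": 1,"ty": 0,"tz": 0,"yaw": 0},
])

```text
time_s: 8.6
eef_pos: [0.6096, 0.0279, 0.0477]
ee_rot: [0.002, 0.693, 0.721, 0.0]
wrist_force: [-0.2, -8.7, 6.8]
width: 0.0147
gripper_force: 39.8
```

servo_tool([
  {"claw": 8,"tx": 1,"ty": 0,"tz": 0,"yaw": 0},
  {"claw": 8,"tx": 1,"ty": 0,"tz": 0,"yaw": 0},
  {"claw": 8,"tx": 0,"ty": 0,"tz": 0,"yaw": 0},
])

```text
time_s: 8.98
eef_pos: [0.6092, 0.028, 0.0477]
ee_rot: [0.003, 0.693, 0.721, -0.001]
wrist_force: [-3.1, -16.6, 8.1]
width: 0.0148
gripper_force: 39.9
```

servo_tool([
  {"claw": 8,"tx": 1.5,"ty": 0,"tz": 0,"yaw": 0},
  {"claw": 8,"tx": 0,"ty": 0,"tz": 0,"yaw": 0},
])

```text
time_s: 9.22
eef_pos: [0.609, 0.0281, 0.0478]
ee_rot: [0.003, 0.693, 0.721, -0.002]
wrist_force: [-4.9, -22.4, 8.2]
width: 0.0146
gripper_force: 40.0
```

```bash
python3 - <<'E'
from h import *
s=arm.read_state(); im=arm.read_camera("wrist")[:,:,::-1]; cv2.imwrite("pics/w5.png",im); print(s["eef_pos"],s["ee_rot"],s["wrist_force"],s["time_s"])
E
```

```text
[0.60896304 0.02806814 0.04777867] [ 0.00338822  0.69331006  0.72062809 -0.00219754] [ -4.90626356 -22.40126037   8.18369142] 9.225
```

View pics/w5.png

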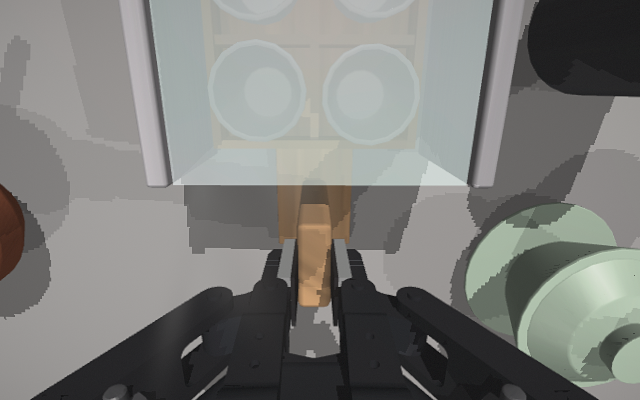

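The rack is inside under the glass, with the mouth edge at row 185, the tray's rear wall at row ~149 and the cups upright. I'll check the depth.

```bash
python3 - <<'E'
from h import *
s=arm.read_state(); C=cam("wrist",s)
m=cast([[158,186],[482,186]],.08,C); t=cast([[216,149],[413,149]],.024,C); print(m,t,(t.mean(0)-m.mean(0))*1e3)
E
```

```text
[[0.53911345 0.06421795 0.08      ]
 [0.68024977 0.0695594  0.08      ]] [[0.54872778 0.07074224 0.024     ]
 [0.66563174 0.07519719 0.024     ]] [ -2.501853     6.08103645 -56.        ]
```

Depth agrees within the calibration error, and contact is firm at 22 N. I'll release, back off, and give a light push on the grip's rear face with closed fingers so the rack squares up against the back.

servo_tool([
  {"claw": 40,"tx": -3,"ty": 0,"tz": 0,"yaw": 0},
  {"claw": 40,"tx": 0,"ty": 0,"tz": 0,"yaw": 0},
  {"claw": 40,"tx": 0,"ty": 0,"tz": 0,"yaw": 0},
  {"claw": 40,"tx": -25,"ty": 0,"tz": 0,"yaw": 0},
  {"claw": 40,"tx": -28,"ty": 0,"tz": 0,"yaw": 0},
], grip_force=20)

```text
time_s: 9.9
eef_pos: [0.6106, -0.0228, 0.046]
ee_rot: [-0.0, 0.692, 0.722, 0.0]
wrist_force: [0.1, -0.1, -0.2]
width: 0.0402
gripper_force: 0.0
```

servo_tool([
  {"claw": 0,"tx": 0,"ty": 0,"tz": 0,"yaw": 0},
  {"claw": 0,"tx": 0,"ty": 0,"tz": 0,"yaw": 0},
  {"claw": 0,"tx": 0,"ty": 0,"tz": 0,"yaw": 0},
  {"claw": 0,"tx": 10,"ty": 0,"tz": 0,"yaw": 0},
  {"claw": 0,"tx": 5,"ty": 0,"tz": 0,"yaw": 0},
])

```text
time_s: 10.52
eef_pos: [0.6099, -0.0067, 0.046]
ee_rot: [-0.0, 0.692, 0.721, 0.0]
wrist_force: [-0.5, 0.2, -0.2]
width: -0.0002
gripper_force: 0.0
```

servo_tool([
  {"claw": 0,"tx": 2,"ty": 0,"tz": 0,"yaw": 0},
  {"claw": 0,"tx": 2,"ty": 0,"tz": 0,"yaw": 0},
  {"claw": 0,"tx": 0,"ty": 0,"tz": 0,"yaw": 0},
])

```text
time_s: 10.9
eef_pos: [0.6099, -0.0052, 0.0461]
ee_rot: [0.001, 0.693, 0.721, -0.001]
wrist_force: [-0.3, -6.9, 0.4]
width: 0.0001
gripper_force: 3.0
```

servo_tool([
  {"claw": 0,"tx": 1.5,"ty": 0,"tz": 0,"yaw": 0},
  {"claw": 0,"tx": 1.5,"ty": 0,"tz": 0,"yaw": 0},
  {"claw": 0,"tx": 0,"ty": 0,"tz": 0,"yaw": 0},
])

```text
time_s: 11.28
eef_pos: [0.61, -0.005, 0.0468]
ee_rot: [0.002, 0.693, 0.721, -0.002]
wrist_force: [-3.5, -17.5, 5.0]
width: 0.0004
gripper_force: 9.1
```

The rack doesn't budge at 17 N, so it's home. Backing off, rising and turning toward the dial.

servo_tool([
  {"claw": 0,"tx": -20,"ty": 0,"tz": 0,"yaw": 0},
  {"claw": 0,"tx": -5,"ty": 0,"tz": -60,"yaw": 0},
  {"claw": 40,"tx": 0,"ty": 0,"tz": -60,"yaw": -0.174},
  {"claw": 50,"tx": 0,"ty": 0,"tz": -60,"yaw": -0.173},
  {"claw": 50,"tx": 0,"ty": 0,"tz": -20,"yaw": 0},
])

```text
time_s: 11.9
eef_pos: [0.6116, -0.0264, 0.2503]
ee_rot: [0.003, 0.557, 0.83, 0.001]
wrist_force: [0.1, -0.3, -0.8]
width: 0.0496
gripper_force: 0.0
```

servo_tool([
  {"claw": 50,"tx": 50,"ty": 20,"tz": 0,"yaw": 0},
  {"claw": 50,"tx": 50,"ty": 20,"tz": 0,"yaw": 0},
  {"claw": 50,"tx": 50,"ty": 20,"tz": 0,"yaw": 0},
  {"claw": 50,"tx": 50,"ty": 20,"tz": 0,"yaw": 0},
  {"claw": 50,"tx": 50,"ty": 20,"tz": 0,"yaw": 0},
])

```text
time_s: 12.52
eef_pos: [0.609, 0.2447, 0.2459]
ee_rot: [-0.0, 0.558, 0.83, 0.0]
wrist_force: [0.6, 0.2, 0.1]
width: 0.0501
gripper_force: 0.0
```

servo_tool([
  {"claw": 50,"tx": 0,"ty": 0,"tz": 0,"yaw": 0},
  {"claw": 50,"tx": 0,"ty": 0,"tz": 0,"yaw": 0},
])

```text
time_s: 12.78
eef_pos: [0.6091, 0.2427, 0.2458]
ee_rot: [-0.0, 0.558, 0.83, -0.0]
wrist_force: [0.1, 0.1, -0.6]
width: 0.0502
gripper_force: 0.0
```

```bash
python3 - <<'E'
from h import *
s=arm.read_state(); print(s["eef_pos"],s["ee_rot"],s["wrist_force"],s["time_s"],s["joint_positions"].round(2))
t=np.array([.603,.2546,.129]); T=T_of(s); print("tool-frame shift mm",(1e3*T[:3,:3].T@(t-T[:3,3])).round(1),"tool y deg",np.degrees(np.arctan2(T[1,1],T[0,1])))
E
```

```text
[0.60914854 0.24269481 0.24576755] [-1.53344706e-04  5.57973986e-01  8.29858407e-01 -1.77096865e-04] [ 0.13001981  0.12137517 -0.61394721] 12.775 [ 0.2   0.56  0.89 -0.    1.7  -0.19]
tool-frame shift mm [ 13.3  -1.1 116.8] tool y deg 22.168396925284174
```

servo_tool([
  {"claw": 50,"tx": 13,"ty": -1,"tz": 40,"yaw": 0},
  {"claw": 50,"tx": 0,"ty": 0,"tz": 45,"yaw": 0},
  {"claw": 50,"tx": 0,"ty": 0,"tz": 31,"yaw": 0},
  {"claw": 50,"tx": 0,"ty": 0,"tz": 0,"yaw": 0},
  {"claw": 30,"tx": 0,"ty": 0,"tz": 0,"yaw": 0},
])

```text
time_s: 13.4
eef_pos: [0.6042, 0.2542, 0.1318]
ee_rot: [0.001, 0.558, 0.83, 0.001]
wrist_force: [0.2, -0.1, 0.5]
width: 0.0331
gripper_force: 0.0
```

servo_tool([
  {"claw": 8,"tx": 0,"ty": 0,"tz": 0,"yaw": 0},
  {"claw": 8,"tx": 0,"ty": 0,"tz": 0,"yaw": 0},
  {"claw": 8,"tx": 0,"ty": 0,"tz": 0,"yaw": 0},
], grip_force=30)

```text
time_s: 13.78
eef_pos: [0.6033, 0.255, 0.1305]
ee_rot: [0.0, 0.558, 0.83, 0.0]
wrist_force: [-0.1, -1.3, -0.7]
width: 0.0083
gripper_force: 0.0
```

The opening reached 8.3 mm with no force, so the 14 mm bar isn't between the pads. I'll look before doing anything more.

```bash
python3 - <<'E'
from h import *
im=arm.read_camera("wrist")[:,:,::-1]; cv2.imwrite("pics/w6.png",im); s=arm.read_state(); print(s["eef_pos"],s["width"],s["gripper_force"],s["wrist_force"],s["wrist_torque"])
E
```

```text
[0.60322168 0.25503968 0.13032411] 0.007529497590761544 0.0 [-0.08515274 -1.47460693  0.32416028] [-5.76589286e-05 -8.97310554e-02 -4.40064540e-02]
```

View pics/w6.png

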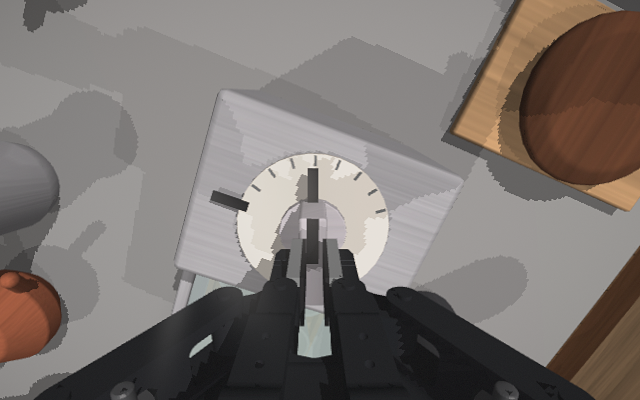

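The fingers stand on both sides of the bar, aligned with it: nib at (313,185), top line at (312,245), pads at about (300,260) and (325,260). I'll test with a full close command to see whether the bar stops them.

servo_tool([
  {"claw": 2,"tx": 0,"ty": 0,"tz": 0,"yaw": 0},
  {"claw": 2,"tx": 0,"ty": 0,"tz": 0,"yaw": 0},
], grip_force=30)

```text
time_s: 14.08
eef_pos: [0.6032, 0.255, 0.13]
ee_rot: [0.0, 0.558, 0.83, 0.0]
wrist_force: [-0.4, -0.4, 0.3]
width: 0.0015
gripper_force: 0.0
```

```bash
python3 - <<'E'
import cv2
g=cv2.cvtColor(cv2.imread("pics/w6.png"),cv2.COLOR_BGR2GRAY)
for r in(215,225,235,245,255,265,280): print(r,g[r,280:346:2].tolist())
E
```

```text
215 [215, 207, 112, 200, 198, 127, 129, 130, 129, 126, 122, 149, 153, 153, 153, 152, 154, 153, 153, 153, 154, 153, 159, 167, 183, 182, 182, 184, 184, 185, 177, 179, 205]
225 [155, 200, 170, 126, 127, 128, 128, 128, 129, 129, 172, 204, 206, 162, 73, 73, 70, 71, 69, 91, 191, 185, 187, 169, 186, 183, 184, 184, 184, 184, 184, 184, 183]
235 [131, 127, 126, 127, 126, 126, 128, 128, 128, 115, 138, 170, 174, 139, 66, 67, 67, 67, 64, 112, 174, 169, 169, 159, 186, 185, 186, 186, 186, 187, 186, 186, 188]
245 [134, 133, 126, 125, 125, 125, 119, 120, 119, 120, 121, 73, 61, 73, 61, 61, 61, 60, 58, 73, 103, 84, 57, 70, 121, 119, 119, 118, 116, 172, 187, 194, 204]
255 [47, 48, 48, 41, 38, 121, 118, 118, 118, 119, 112, 51, 54, 54, 55, 53, 52, 52, 51, 70, 100, 79, 52, 50, 112, 118, 117, 117, 117, 120, 42, 44, 44]
265 [48, 39, 39, 35, 109, 117, 117, 117, 118, 118, 96, 47, 47, 79, 101, 101, 100, 100, 99, 98, 96, 76, 47, 48, 94, 117, 117, 118, 117, 117, 108, 59, 61]
280 [44, 44, 44, 42, 42, 41, 36, 116, 139, 142, 42, 49, 38, 112, 142, 140, 139, 138, 138, 136, 134, 107, 35, 52, 46, 143, 113, 69, 40, 41, 44, 41, 42]
```

The fingers closed to 1.5 mm with no force. The bar must be below the fingertips, so its height relative to the tool isn't as I assumed. I'll triangulate the nib and the top line from the two wrist views.

```bash
python3 - <<'E'
from h import *
import pickle
s2=pickle.load(open("w2.pkl","rb")); s=arm.read_state(); C2=cam("wrist",s2); C6=cam("wrist",s)
def ray(p,C):
    a=cast([p],0,C)[0]; o=C[2][:3,3]; d=a-o; return o,d/np.linalg.norm(d)
def tri(p2,p6):
    A=np.zeros((3,3)); b=np.zeros(3); rs=[ray(p2,C2),ray(p6,C6)]
    for o,d in rs: M=np.eye(3)-np.outer(d,d); A+=M; b+=M@o
    x=np.linalg.solve(A,b); return x.round(4),[np.linalg.norm(np.cross(x-o,d)).round(4) for o,d in rs]
q=lambda x,y:(x/2.2+200,y/2.2+60)
print("nib tip",tri(q(274,156),(313,168))); print("nib end",tri(q(291,193),(313,203))); print("line start",tri(q(291,200),(313,219)))
print("zero out",tri(q(180,231),(211,196)),"zero in",tri(q(222,231),(248,207)))
print("corner",tri(q(150,115),(220,90)), tri(q(450,105),(462,180)))
z=C6[2][2,3]; print("cam z",z)
for h in(.12,.13,.14,.154):print(h,proj([[.603,.2546,h],[.5953,.2723,h]],C6).round(0).tolist())
print(proj([s["eef_pos"]],C6))
E
```

```text
nib tip (array([0.5885, 0.2897, 0.1241]), [np.float64(0.0003), np.float64(0.0003)])
nib end (array([0.5967, 0.2713, 0.1244]), [np.float64(0.0009), np.float64(0.0009)])
line start (array([0.5955, 0.2731, 0.1539]), [np.float64(0.0005), np.float64(0.0005)])
zero out (array([0.5408, 0.2512, 0.1205]), [np.float64(0.0005), np.float64(0.0005)]) zero in (array([0.5621, 0.2491, 0.1112]), [np.float64(0.0004), np.float64(0.0004)])
corner (array([0.5277, 0.3089, 0.1199]), [np.float64(0.0001), np.float64(0.0001)]) (array([0.679 , 0.3136, 0.1034]), [np.float64(0.0005), np.float64(0.0005)])
cam z 0.2969731589791864
0.12 [[314.0, 229.0], [313.0, 198.0]]
0.13 [[314.0, 236.0], [313.0, 204.0]]
0.14 [[314.0, 244.0], [313.0, 210.0]]
0.154 [[314.0, 257.0], [313.0, 220.0]]
[[314.41313725 235.43365181]]
```

```bash
python3 - <<'E'
from h import *
s=arm.read_state(); T=T_of(s); im=arm.read_camera("wrist")[:,:,::-1]; cv2.imwrite("pics/w7.png",im); C=cam("wrist",s)
g=cv2.cvtColor(im,cv2.COLOR_BGR2GRAY)
for r in(215,235,245,255,265,280): print(r,g[r,280:346:2].tolist())
for w in(.0015,.0075,.014):
    P=[(T@[x,y*w/2,z,1])[:3] for y in(-1,1) for x,z in((.011,0),(-.011,0),(.011,-.02))]; print(w,proj(P,C).round(0).tolist())
print(s["width"],s["gripper_force"],s["joint_torque"].round(1),s["wrist_torque"])
E
```

```text
215 [213, 219, 110, 199, 197, 128, 128, 129, 130, 129, 119, 146, 151, 152, 153, 152, 151, 153, 152, 153, 153, 153, 157, 161, 183, 183, 183, 182, 183, 183, 176, 178, 204]
235 [130, 125, 124, 125, 126, 126, 125, 127, 127, 121, 167, 186, 173, 143, 67, 67, 67, 67, 66, 87, 173, 169, 168, 172, 186, 184, 185, 185, 185, 186, 186, 185, 185]
245 [134, 133, 124, 125, 125, 126, 126, 126, 126, 120, 119, 120, 121, 121, 102, 62, 60, 59, 59, 59, 100, 120, 120, 119, 118, 125, 187, 184, 185, 185, 185, 188, 203]
255 [136, 72, 48, 48, 50, 47, 46, 47, 93, 119, 119, 118, 118, 119, 82, 57, 55, 53, 54, 55, 82, 119, 118, 118, 118, 118, 93, 51, 50, 48, 47, 45, 43]
265 [107, 58, 58, 60, 61, 62, 42, 40, 120, 116, 117, 117, 117, 119, 65, 51, 81, 102, 81, 51, 66, 119, 117, 116, 116, 117, 119, 65, 68, 67, 65, 65, 69]
280 [44, 41, 40, 41, 42, 41, 42, 42, 44, 42, 37, 116, 139, 141, 45, 49, 108, 139, 107, 50, 46, 141, 139, 108, 42, 43, 45, 44, 43, 42, 42, 42, 40]
0.0015 [[313.0, 217.0], [313.0, 253.0], [313.0, 232.0], [316.0, 217.0], [316.0, 253.0], [316.0, 232.0]]
0.0075 [[308.0, 217.0], [308.0, 253.0], [307.0, 232.0], [321.0, 217.0], [321.0, 253.0], [322.0, 232.0]]
0.014 [[302.0, 217.0], [302.0, 253.0], [300.0, 232.0], [327.0, 217.0], [327.0, 253.0], [329.0, 232.0]]
0.0015269299240948395 0.0 [  0.  -56.7 -22.7  -0.    0.   -0. ] [-0.02251338  0.0509974  -0.0069045 ]
```

The pads really did close over the top of the bar. The physical finger ends are about 24-29 mm above the reported TCP, and touch nothing. So I'll open, descend about 18 mm while watching the force, and close again.

servo_tool([
  {"claw": 40,"tx": 0,"ty": 0,"tz": 0,"yaw": 0},
  {"claw": 40,"tx": 0,"ty": 0,"tz": 0,"yaw": 0},
  {"claw": 40,"tx": 0,"ty": 0,"tz": 6,"yaw": 0},
  {"claw": 40,"tx": 0,"ty": 0,"tz": 6,"yaw": 0},
  {"claw": 40,"tx": 0,"ty": 0,"tz": 0,"yaw": 0},
])

```text
time_s: 14.75
eef_pos: [0.6028, 0.2549, 0.1171]
ee_rot: [-0.001, 0.558, 0.83, -0.001]
wrist_force: [-0.5, 0.8, 1.1]
width: 0.0398
gripper_force: 0.0
```

servo_tool([
  {"claw": 40,"tx": 0,"ty": 0,"tz": 4,"yaw": 0},
  {"claw": 40,"tx": 0,"ty": 0,"tz": 2,"yaw": 0},
  {"claw": 40,"tx": 0,"ty": 0,"tz": 0,"yaw": 0},
])

```text
time_s: 15.12
eef_pos: [0.6031, 0.255, 0.1119]
ee_rot: [-0.0, 0.558, 0.83, -0.0]
wrist_force: [-1.1, -0.6, -0.1]
width: 0.0399
gripper_force: 0.0
```

servo_tool([
  {"claw": 6,"tx": 0,"ty": 0,"tz": 0,"yaw": 0},
  {"claw": 6,"tx": 0,"ty": 0,"tz": 0,"yaw": 0},
  {"claw": 6,"tx": 0,"ty": 0,"tz": 0,"yaw": 0},
  {"claw": 6,"tx": 0,"ty": 0,"tz": 0,"yaw": 0},
], grip_force=25)

```text
time_s: 15.62
eef_pos: [0.6026, 0.2547, 0.1123]
ee_rot: [-0.0, 0.558, 0.83, -0.001]
wrist_force: [-5.0, -2.0, 4.0]
width: 0.0135
gripper_force: 27.1
```

The dial is gripped at 13.5 mm and 27 N. Turning it counter-clockwise (seen from above) by about 70°.

servo_tool([
  {"claw": 6,"tx": 0,"ty": 0,"tz": 0,"yaw": -0.1},
  {"claw": 6,"tx": 0,"ty": 0,"tz": 0,"yaw": -0.15},
  {"claw": 6,"tx": 0,"ty": 0,"tz": 0,"yaw": -0.15},
  {"claw": 6,"tx": 0,"ty": 0,"tz": 0,"yaw": -0.15},
  {"claw": 6,"tx": 0,"ty": 0,"tz": 0,"yaw": -0.1},
])

```text
time_s: 16.25
eef_pos: [0.6015, 0.2539, 0.1123]
ee_rot: [-0.002, 0.262, 0.965, -0.002]
wrist_force: [-10.1, -6.6, 6.1]
width: 0.0133
gripper_force: 27.5
```

servo_tool([
  {"claw": 6,"tx": 0,"ty": 0,"tz": 0,"yaw": -0.15},
  {"claw": 6,"tx": 0,"ty": 0,"tz": 0,"yaw": -0.15},
  {"claw": 6,"tx": 0,"ty": 0,"tz": 0,"yaw": -0.15},
  {"claw": 6,"tx": 0,"ty": 0,"tz": 0,"yaw": -0.1},
  {"claw": 6,"tx": 0,"ty": 0,"tz": 0,"yaw": 0},
])

```text
time_s: 16.88
eef_pos: [0.6012, 0.2529, 0.1123]
ee_rot: [-0.003, -0.008, 1.0, -0.002]
wrist_force: [-11.8, -10.2, 7.1]
width: 0.0131
gripper_force: 27.7
```

```bash
python3 - <<'E'
from h import *
s=arm.read_state(); T=T_of(s); print(s["eef_pos"],s["wrist_force"],s["wrist_torque"],s["width"],s["gripper_force"],s["time_s"],"tool y deg",np.degrees(np.arctan2(T[1,1],T[0,1])),s["joint_positions"].round(2))
E
```

```text
[0.60118475 0.25290143 0.11228691] [-11.8019813  -10.15279101   7.08646043] [-1.75854365  1.92503691  0.04120851] 0.013057413069798796 27.664898335933685 16.875 tool y deg 90.96203876825578 [ 0.22  0.63  1.13 -0.    1.39 -1.37]
```

servo_tool([
  {"claw": 6,"tx": 0,"ty": 0,"tz": 0,"yaw": -0.023},
  {"claw": 6,"tx": 0,"ty": 0,"tz": 0,"yaw": 0},
  {"claw": 6,"tx": 0,"ty": 0,"tz": 0,"yaw": 0},
])

```text
time_s: 17.25
eef_pos: [0.6012, 0.2529, 0.1123]
ee_rot: [-0.003, -0.019, 1.0, -0.002]
wrist_force: [-12.5, -10.9, 8.1]
width: 0.0137
gripper_force: 27.7
```

servo_tool([
  {"claw": 30,"tx": 0,"ty": 0,"tz": 0,"yaw": 0},
  {"claw": 45,"tx": 0,"ty": 0,"tz": 0,"yaw": 0},
  {"claw": 45,"tx": 0,"ty": 0,"tz": -40,"yaw": 0},
  {"claw": 60,"tx": 0,"ty": 0,"tz": -60,"yaw": 0},
  {"claw": 80,"tx": 0,"ty": 0,"tz": -60,"yaw": 0},
])

```text
time_s: 17.88
eef_pos: [0.6031, 0.2551, 0.2739]
ee_rot: [0.0, -0.02, 1.0, 0.0]
wrist_force: [1.0, 0.1, -0.5]
width: 0.076
gripper_force: 0.0
```

servo_tool([
  {"claw": 85,"tx": 20,"ty": 0,"tz": -20,"yaw": 0},
  {"claw": 85,"tx": 0,"ty": 0,"tz": 0,"yaw": 0},
  {"claw": 85,"tx": 0,"ty": 0,"tz": 0,"yaw": 0},
])

```text
time_s: 18.25
eef_pos: [0.5833, 0.2541, 0.2903]
ee_rot: [-0.001, -0.02, 1.0, -0.0]
wrist_force: [0.9, 0.6, -0.5]
width: 0.0848
gripper_force: 0.0
```

```bash
cat > dial.py <<'E'
from h import *
s=arm.read_state(); im=arm.read_camera("wrist")[:,:,::-1]; cv2.imwrite("pics/w8.png",im); C=cam("wrist",s)
print(s["eef_pos"],abs(s["dq"]).max().round(3),s["time_s"],"tool y",np.degrees(np.arctan2(*T_of(s)[[1,0],1])))
P=proj([[.603,.2546,.12]],C)[0]; print("dial px",P)
g=cv2.cvtColor(im,cv2.COLOR_BGR2GRAY); x0,y0=(P-80).astype(int).clip(0); sub=g[y0:y0+160,x0:x0+160]
k,l,st,ce=cv2.connectedComponentsWithStats((sub<60).astype(np.uint8))
for i in range(1,k):
    if 25<st[i,4]<600:
        pts=np.argwhere(l==i)[:,::-1]+[x0,y0]; 
        for z in(.115,.124,.154):
            W=cast(pts,z,C)[:,:2]; w,V=np.linalg.eigh(np.cov(W.T)); d=V[:,1]; print(z,st[i,4],"c px",(ce[i]+[x0,y0]).round(0),"world",W.mean(0).round(4),"axis deg",(np.degrees(np.arctan2(d[1],d[0]))%180).round(1),"len",np.ptp(W@d).round(4),"wid",np.ptp(W@V[:,0]).round(4))
E
python3 dial.py
```

```text
[0.58334315 0.25413395 0.29032528] 0.017 18.25 tool y 92.24598079808409
dial px [313.49163547 185.55443192]
0.115 143 c px [315. 109.] world [0.5229 0.2532] axis deg 92.3 len 0.0659 wid 0.002
0.124 143 c px [315. 109.] world [0.5224 0.2532] axis deg 92.3 len 0.0642 wid 0.002
0.154 143 c px [315. 109.] world [0.521  0.2531] axis deg 92.3 len 0.0584 wid 0.0018
0.115 31 c px [314. 136.] world [0.5503 0.2526] axis deg 2.3 len 0.021 wid 0.0032
0.124 31 c px [314. 136.] world [0.5491 0.2526] axis deg 2.3 len 0.0204 wid 0.0031
0.154 31 c px [314. 136.] world [0.5453 0.2525] axis deg 2.3 len 0.0186 wid 0.0029
0.115 42 c px [387. 261.] world [0.6945 0.3463] axis deg 124.0 len 0.0155 wid 0.005
0.124 42 c px [387. 261.] world [0.6896 0.3438] axis deg 124.0 len 0.0151 wid 0.0048
0.154 42 c px [387. 261.] world [0.6731 0.3355] axis deg 124.0 len 0.0138 wid 0.0044
```

```bash
sed -i 's/sub<60/sub<TH/; s/^from h import \*/from h import *\nimport sys; TH=int(sys.argv[1])/' dial.py; python3 dial.py 95 | grep -v "^0.115"; python3 - <<'E'
import cv2
g=cv2.cvtColor(cv2.imread("pics/w8.png"),cv2.COLOR_BGR2GRAY)
for r in range(126,232,5): print(r,g[r,292:338:2].tolist())
E
```

```text
[0.58336969 0.25408122 0.29000749] 0.005 18.3 tool y 92.23757691539234
dial px [313.56361234 185.72738187]
0.124 112 c px [251. 109.] world [0.5246 0.1887] axis deg 91.1 len 0.0352 wid 0.004
0.154 112 c px [251. 109.] world [0.523  0.1944] axis deg 91.1 len 0.032 wid 0.0037
0.124 372 c px [319. 110.] world [0.5228 0.2565] axis deg 91.6 len 0.0853 wid 0.0045
0.154 372 c px [319. 110.] world [0.5213 0.2561] axis deg 91.6 len 0.0776 wid 0.0041
0.124 105 c px [312. 137.] world [0.55  0.251] axis deg 2.1 len 0.0204 wid 0.0041
0.154 105 c px [312. 137.] world [0.5461 0.251 ] axis deg 2.1 len 0.0186 wid 0.0038
0.124 90 c px [312. 160.] world [0.5734 0.2518] axis deg 2.1 len 0.0181 wid 0.0042
0.154 90 c px [312. 160.] world [0.5674 0.2518] axis deg 2.1 len 0.0164 wid 0.0038
0.124 115 c px [312. 186.] world [0.6023 0.2529] axis deg 2.1 len 0.0246 wid 0.0043
0.154 115 c px [312. 186.] world [0.5936 0.2528] axis deg 2.1 len 0.0224 wid 0.0039
0.124 202 c px [372. 234.] world [0.6558 0.3224] axis deg 132.9 len 0.044 wid 0.0236
0.154 202 c px [372. 234.] world [0.6424 0.316 ] axis deg 132.9 len 0.
[... 2086 characters left out ...]
 169, 172, 171, 172, 189, 232, 231, 231, 231, 228, 219, 222, 221, 222, 222, 222, 222, 222, 222, 222]
211 [237, 237, 236, 236, 236, 236, 239, 183, 232, 232, 231, 231, 229, 220, 221, 222, 222, 222, 222, 222, 224, 224, 222]
216 [237, 237, 236, 236, 237, 236, 239, 179, 232, 232, 232, 231, 229, 220, 221, 221, 221, 222, 222, 222, 223, 202, 190]
221 [201, 198, 209, 232, 239, 237, 238, 228, 217, 218, 217, 217, 215, 231, 231, 221, 224, 217, 192, 167, 179, 177, 175]
226 [200, 200, 200, 202, 201, 199, 204, 201, 203, 199, 200, 199, 200, 201, 199, 202, 198, 198, 197, 191, 204, 199, 199]
231 [198, 198, 197, 201, 200, 198, 203, 200, 201, 198, 199, 198, 199, 200, 198, 202, 196, 196, 196, 191, 202, 198, 198]
```

The zero mark, pointer nib and top line are collinear (column 312, all at 2.1°). The rack hasn't been touched since it was pushed home, and the arm is clear. Handing in.

```bash
python3 -c "
from rig import arm
print(arm.finish_job())"
```

```text
the job is handed in; nothing more can be done
None
```

I slid the bamboo rack home against the back of the dryer, turned the dial's pointer onto the bold zero mark and handed the job in at about 18 s; all four cups were upright in the last wrist picture of the rack, with it fully in, and nothing else on the island was touched.

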